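# Hang the large flask ring weight on its storage post

### The job

Put the large steel ring weight lying on the worktop away on the storage stand: thread it over the tall post and seat it flat on the stand's base. Leave the small ring that lies on the worktop where it is; it is still needed.

Things in the scene. Friction and masses are not known exactly. Their poses are not given: they have to be found in the camera images.
- large_ring_center (a point): Centre (mid-height, on the axis) of the large ring weight: a plain steel ring, 56 mm outer diameter, 32 mm hole, 24 mm high, about 0.25 kg, lying flat on the worktop, so its centre is 12 mm up. z is the ring's axis. Grasp it across its outside from above, in any direction.
- small_ring_center (a point): Centre (mid-height, on the axis) of the small ring weight lying flat on the worktop: plain steel, 40 mm outer diameter, 24 mm hole, 20 mm high. It stays where it is.
- tall_post_foot (a point): Foot of the empty tall post, on its axis, at the top face of the stand's base, 12 mm above the worktop. The stand is fixed: a white plate 185 x 80 mm, its top face 12 mm up, with two upright steel posts 110 mm apart, both 10 mm in diameter with a tapered tip. The tall post rises 60 mm above the base (tip 72 mm above the worktop). z is up along the post; y points away from the short post, along the stand's length.
- short_post_foot (a point): Foot of the short post, on its axis, at the top face of the stand's base, 12 mm above the worktop. The short post rises 36 mm above the base and already carries a small ring (40 mm outer diameter, 20 mm high). Axes as for the tall post.
Things that resemble listed ones, but are neither listed nor needed, are in the scene too. What is shaped like the part that bears large_ring_center but brown is not meant.

How it is judged (in metres and radians):
At the end, for the whole second after the job is handed in: The large ring is round the tall post and seated flat on the stand's base (its centre within 14 mm of the post's axis and less than 16 mm above the base), and the small ring on the worktop is within 30 mm of where it started (horizontal distance between large_ring_center and tall_post_foot below 0.014 m and z of large_ring_center in the frame of tall_post_foot below 0.016 m and distance of small_ring_center from where it was at the start of the episode below 0.03 m); the robot touches nothing.
It fails at once if the small ring on the worktop was picked up or pushed away (more than 30 mm) (distance of small_ring_center from where it was at the start of the episode above 0.03 m).
It also fails if it takes over 32 s, if anything falls off the work surface, if the arm or the gripper's body presses on something with over 40 N, if the wrist force passes 120 N, or if a joint passes its speed limit or range.

### The arm

A 6-joint arm with a two-finger parallel gripper is mounted at the origin on the work surface; the furniture and walls round the work are solid. World frame = base frame: x ahead of the robot, y to its left, z up, the work surface at z = 0. Lengths are in mm, angles in rad, forces in N, time in s.
With the tool pointing down it reaches from about 350 to 875 mm from the base axis. Payload 4.2 kg.
Tool frame: the origin (TCP) lies on the mounting face of the last link; the fingertips stand 173 mm ahead of it and the grasp point (between the pads) lies 155 mm ahead of it; z points along the fingers, y is the direction in which the jaws open and shut (so a half turn about z gives the same grasp; the last joint's range is limited). The gripper opens to 85 mm and grips with 20 to 120 N. Pads are 22 mm wide; open, the fingers measure 114 mm over their backs; the gripper's body (76 mm by 85 mm) begins 54 mm behind the grasp point. The pads swing forward as they close: fully open they stand 13 mm farther back than shut.
Start: joints at [-0.878, 0.385, 0.008, 0, -1.194, -0.259], TCP at [262.714, -567.082, 404.712] pointing down, gripper open.
Joint ranges: [-3.14, 3.14], [-1.21, 2.06], [-1.07, 1.41], [-3.16, 2.05], [-2.99, -0.16], [-3.1, 3.1]. Speed limits (rad/s): [2.79, 2.79, 3.14, 3.14, 3.14, 3.14].

### API

Orientations are given as a unit quaternion [x, y, z, w].
In Python, from bench import arm gives the robot as it stands.
- The arm moves only by the shell command python3 -m jog 'ROWS' [OPENING]. ROWS is JSON, a list that holds one entry, the list of rows, each a list of 4 numbers: the shift along the tool's x, y, z in mm, then the turn about the tool's z in degrees. In form: [[[x, y, z, spin], ...]]. A call has exactly 5 rows; each row is the pose to reach, as a shift and turn from the pose measured when the call began, along the tool's axes at that moment; what a row does not reach only later rows make up. A row lasts 1/8 s, in which the tool goes at most 62.5 mm and 10.7 degrees, less where a joint would pass 70% of its speed; a pose out of reach is approached as far as the arm can. A call with a gripper value outside its range is refused whole. OPENING is the finger opening in mm, from 0 to 85.4, set as the call begins (- or left out, the last holds). The fingers move at their own pace and stop on an object; the grip force is fixed at half the most. Time passes only in rows, so rows that repeat a pose let the fingers close, or fill a call up. It gives the time, the measured TCP pose, the force and the opening at its end, in the units of the state.
- arm.read_state(): the state, without advancing time (a new reading comes with each control period).
- arm.get_image(name): name is "side" or "top"; returns (picture, depth): 400x640x3 uint8, blue, green, red; 400x640 float32, mm along the optical axis (not along the pixel's ray), 0 where there is no reading.
- arm.camera_params(name): a dict with "mtx" (3x3 intrinsics, pixels), "R" (3x3) and "t" (3): a world point X has camera coordinates R X + t. Camera axes: x right, y down, z forward; pixel columns grow to the right and rows downward; lengths in mm; the calibration is good to about 2 mm. A picture is of the moment at which its call begins. camera_params takes no time and is no camera call.
- arm.job_done(): hands the job in, once; it reports no verdict.
The state is a dict: "clock": time; "joints": joint angles; "joint_vel": joint speeds; "joint_efforts": joint torques, N m; "position": TCP position; "ee_rot": TCP orientation; "contact_force": force on the tool from outside, world axes, zero at the start; "wrist_torque": the same for the moment, N m; "gripper_width": finger opening in mm.
Only numpy, scipy, OpenCV 4.12 (cv2) and the standard library are available. Lean on these libraries where they do the work, as an engineer would, in place of code of your own. Each camera call takes 0.05 s, during which the arm holds its last target.

## Working session

There is one attempt and no reset: what is moved stays moved. The work goes in short steps, Python scripts to look and compute and a shell command to move; the robot and the scene stay as the last step left them, time stands still between calls to the robot, and variables do not carry over. Pictures are saved under pics/ and viewed, and the job is handed in when it is done.

```bash
mkdir -p pics; ls; python3 - <<'E'
from bench import arm
import cv2,numpy as np
s=arm.read_state();print({k:np.round(v,3).tolist() for k,v in s.items()})
for n in("side","top"):
    p,d=arm.get_image(n);cv2.imwrite(f"pics/{n}0.png",p);np.save(f"pics/{n}0.npy",d)
    c=arm.camera_params(n);print(n,np.round(c["mtx"],1).tolist(),np.round(c["R"],3).tolist(),np.round(c["t"],1).tolist(),(-c["R"].T@c["t"]).round())
E
```

```text
pics
{'clock': 0.0, 'joints': [-0.878, 0.386, 0.007, -0.001, -1.194, -0.259], 'joint_vel': [-0.0, -0.003, 0.001, -0.001, -0.001, 0.002], 'joint_efforts': [-0.001, -39.229, 18.84, 4.186, -0.005, -0.0], 'position': [262.627, -566.924, 403.625], 'ee_rot': [-0.215, 0.977, 0.001, -0.0], 'contact_force': [-0.094, -1.419, -0.762], 'wrist_torque': [0.02, -0.047, -0.018], 'gripper_width': 85.454}
side [[412.9, 0.0, 320.3], [0.0, 412.9, 204.5], [0.0, 0.0, 1.0]] [[-0.935, -0.353, -0.021], [-0.177, 0.52, -0.836], [0.306, -0.778, -0.549]] [419.3, 244.8, 563.4] [263. 459. 523.]
top [[388.2, 0.0, 318.8], [0.0, 388.2, 197.8], [0.0, 0.0, 1.0]] [[-0.116, -0.993, 0.002], [-0.973, 0.113, -0.202], [0.201, -0.025, -0.979]] [-145.6, 547.9, 787.7] [ 358. -187.  882.]
```

View pics/side0.png

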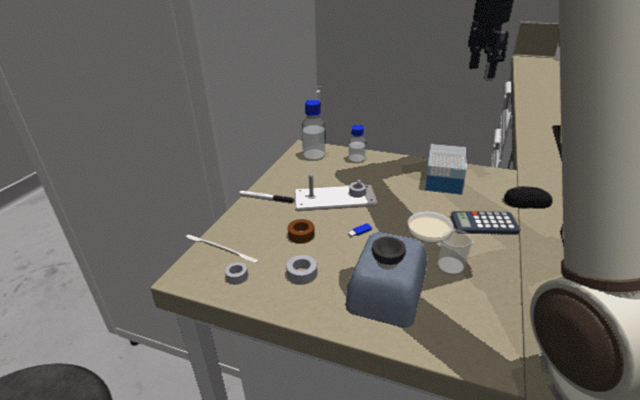

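View pics/top0.png

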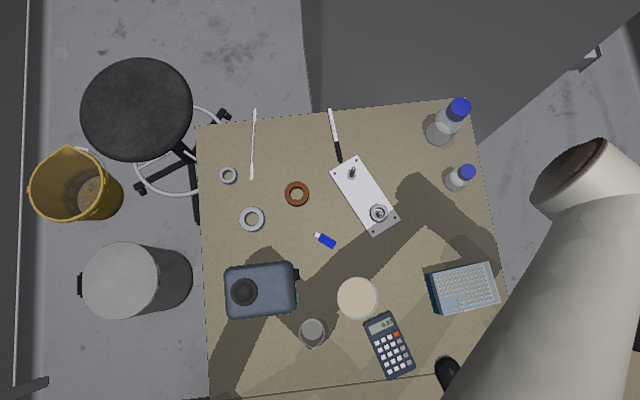

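The side view shows the large ring at (302,268), the small ring at (236,272), the brown one at (301,230) and the stand at (335,195). In the top view they are at (252,219), (228,175), (297,194) and (365,195), with the tall post at about (352,172).

```bash
cat > h.py <<'E'
from bench import arm
import numpy as np,cv2
def ray(n,u,v,z):
    c=arm.camera_params(n);o=-c["R"].T@c["t"];d=c["R"].T@np.linalg.inv(c["mtx"])@[u,v,1];return o+d*(z-o[2])/d[2]
def proj(n,X):
    c=arm.camera_params(n);p=c["mtx"]@(c["R"]@np.array(X,float)+c["t"]);return p[:2]/p[2]
E
python3 - <<'E'
from h import *
t=cv2.imread("pics/top0.png");s=cv2.imread("pics/side0.png")
a=cv2.resize(t[90:250,210:410],None,fx=4,fy=4,interpolation=cv2.INTER_CUBIC)[:600]
b=cv2.resize(s[160:300,210:410],None,fx=4,fy=4,interpolation=cv2.INTER_CUBIC)
cv2.imwrite("pics/topz.png",a);cv2.imwrite("pics/sidez.png",b)
# ring masks: gray low-sat
for n,im,cs in(("top",t,{"L":(252,219),"S":(228,175)}),("side",s,{"L":(302,268),"S":(236,272)})):
    hsv=cv2.cvtColor(im,cv2.COLOR_BGR2HSV)
    for k,(u,v) in cs.items():
        w=22;sub=im[v-w:v+w,u-w:u+w].astype(int)
        m=((sub[...,2]-sub[...,0])<18).astype(np.uint8)
        nn,l,st,_=cv2.connectedComponentsWithStats(m);i=1+np.argmax(st[1:,4])
        c,_=cv2.findContours((l==i).astype(np.uint8),cv2.RETR_EXTERNAL,cv2.CHAIN_APPROX_NONE)
        c=max(c,key=cv2.contourArea)
        p=c.reshape(-1,2)+[u-w,v-w]
        # outer silhouette back-projected at mid height
        e=cv2.fitEllipse(p.astype(np.float32))
        (x,y),r=cv2.minEnclosingCircle(np.array([ray(n,*q,12 if k=="L" else 10)[:2] for q in p],np.float32))
        print(n,k,st[i],np.round(e[0],1),"ell->",ray(n,*e[0],12 if k=="L" else 10).round(1),"circ",round(x,1),round(y,1),round(r,1))
E
```

```text
top L [  9   9  26  26 429] [251.5 218.7] ell-> [506.  -52.5  12. ] circ 505.5 -52.3 30.5
top S [ 13  13  19  19 233] [228. 175.] ell-> [614.8  -6.2  10. ] circ 615.0 -6.2 23.0
side L [  6   9  31  30 758] [301.1 269.2] ell-> [505.1 -52.6  12. ] circ 506.3 -53.5 39.7
side S [ 11  12  23  23 421] [236.  272.9] ell-> [614.1  -6.2  10. ] circ 615.4 -6.5 29.8
```

View pics/topz.png

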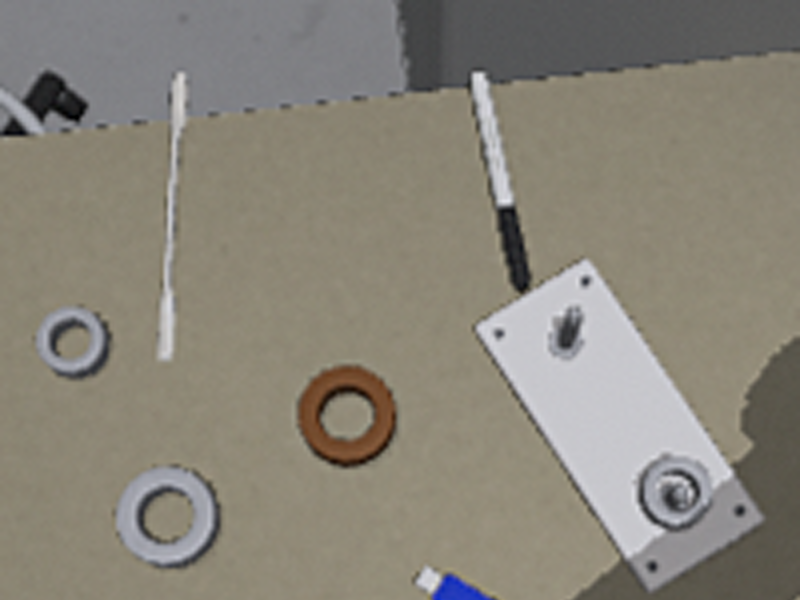

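View pics/sidez.png

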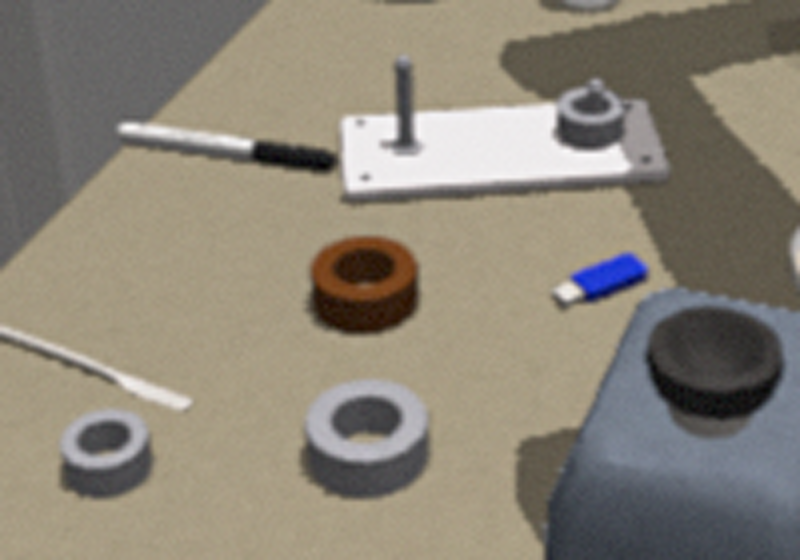

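```bash
python3 - <<'E'
from h import *
f=lambda x,y,oy:(210+(x+.5)/4-.5,oy+(y+.5)/4-.5)
print("side foot",ray("side",*f(403,148,160),12).round(1),"tip",ray("side",*f(402,58,160),72).round(1))
print("top foot",ray("top",*f(565,348,90),12).round(1),"tip",ray("top",*f(573,310,90),72).round(1))
t=cv2.imread("pics/top0.png").astype(int);s=cv2.imread("pics/side0.png").astype(int)
for n,im,(x0,x1,y0,y1) in(("top",t,(325,405,150,240)),("side",s,(290,380,180,215))):
    m=np.zeros(im.shape[:2],np.uint8);sub=im[y0:y1,x0:x1]
    m[y0:y1,x0:x1]=((sub.min(2)>115)&(abs(sub[...,2]-sub[...,0])<12))
    k,l,st,_=cv2.connectedComponentsWithStats(m);i=1+np.argmax(st[1:,4])
    c,_=cv2.findContours((l==i).astype(np.uint8),cv2.RETR_EXTERNAL,cv2.CHAIN_APPROX_NONE);c=max(c,key=cv2.contourArea)
    W=np.array([ray(n,*q,12)[:2] for q in c.reshape(-1,2)],np.float32)
    r=cv2.minAreaRect(W);print(n,np.round(r[0],1),np.round(r[1],1),round(r[2],1));print(cv2.boxPoints(r).round(1).tolist())
# dark pixels in post region top, side
print(t[164:182,344:360].mean(2).astype(int))
print(s[172:202,304:318].mean(2).astype(int))
for X in([0,0,0],):pass
E
```

```text
side foot [ 581.4 -288.7   12. ] tip [ 579.8 -288.6   72. ]
top foot [ 577.5 -288.9   12. ] tip [ 582.9 -289.    72. ]
top [ 531.4 -312.8] [183.3  80.3] 25.4
[[431.3999938964844, -316.0], [465.8999938964844, -388.5], [631.4000244140625, -309.70001220703125], [597.0, -237.1999969482422]]
side [ 534.6 -320.4] [184.8 108.6] 25.7
[[427.79998779296875, -311.6000061035156], [475.0, -409.5], [641.4000244140625, -329.20001220703125], [594.2999877929688, -231.39999389648438]]
[[202 199 201 201 200 200 200 201 200 202 201 200 200 200 200 200]
 [200 201 200 200 199 200 201 203 204 206 206 204 201 201 199 199]
 [200 199 201 200 200 203 202 208 180 180 167 193 203 200 201 200]
 [199 201 200 200 200 202 208 173 123 152 125 187 205 202 202 200]
 [201 200 202 202 205 209 215 154 116 168 149 160 196 201 200 200]
 [200 199 202 204 170 161 157 107  94 138 108 133 194 203 201 202]
 [200 201 201 206 156 139 127  71  77 118  81 143 196 204 200 199]
 [200 200 201 210 161 129 103  59  65  76  80 180 206 202 200 201]
 [200 200 203 212 176 122  69  53  58  51  96 195 208 201 200 200]
 [200 201 204 164 164 119
[... 1649 characters left out ...]
0 240 242 231 159  85  65 102 183 236 240 237 237]
 [236 236 238 239 229 157  83  66 100 177 238 239 237 237]
 [236 237 239 239 228 158  79  65 101 175 237 240 236 235]
 [236 238 241 242 234 158  81  64  91 168 238 240 236 236]
 [235 231 233 236 215 141  73  65  81 152 224 238 237 236]
 [225 184 172 163 134  92  64  65  76 127 183 221 233 236]
 [224 175 153 146 117  99  90  90 104 131 166 195 224 235]
 [233 223 206 208 171 146 138 138 144 159 171 206 231 236]
 [238 236 235 234 202 169 163 165 164 171 199 230 238 237]
 [237 238 237 238 236 232 233 234 233 232 236 238 236 236]
 [237 235 239 236 237 240 240 239 238 238 238 237 237 236]
 [236 237 236 236 236 236 237 237 237 236 237 235 235 236]]
```

```bash
cat >> h.py <<'E'
from scipy.spatial.transform import Rotation as Ro
def go(x,y,z,st=None):
    s=st or arm.read_state();R=Ro.from_quat(s["ee_rot"]).as_matrix()
    return (R.T@(np.array([x,y,z])-s["position"])).round(1)
E
python3 - <<'E'
from h import *
s=arm.read_state();print(Ro.from_quat(s["ee_rot"]).as_matrix().round(3).tolist())
print(go(505.5,-52.5,300),go(505.5,-52.5,174))
P=[]
for n in("top","side"):
    d=np.load(f"pics/{n}0.npy");c=arm.camera_params(n);v,u=np.nonzero(d>0);z=d[v,u]
    X=(np.linalg.inv(c["mtx"])@np.vstack([u*z,v*z,z])-np.array(c["t"])[:,None]);X=c["R"].T@X;P.append(X.T)
P=np.vstack(P)
for nm,a in(("ring",(505.5,-52.5)),("post",(581,-289))):
    r=np.hypot(P[:,0]-a[0],P[:,1]-a[1])
    for lo,hi in((26,50),(50,90),(90,200),(200,400)):
        q=P[(P[:,2]>lo)&(P[:,2]<hi)&(r<150)];
        if len(q):
            rr=np.hypot(q[:,0]-a[0],q[:,1]-a[1]);j=np.argsort(rr)[:max(1,3)];print(nm,lo,hi,len(q),rr.min().round(),q[j].round().tolist())
E
```

```text
[[-0.907, -0.42, -0.001], [-0.42, 0.907, 0.002], [0.0, 0.002, -1.0]]
[-436.5  364.6  104.4] [-436.5  364.3  230.4]
ring 26 50 287 18.0 [[496.0, -37.0, 26.0], [514.0, -36.0, 26.0], [495.0, -68.0, 26.0]]
ring 50 90 2236 101.0 [[405.0, -54.0, 51.0], [404.0, -56.0, 53.0], [404.0, -59.0, 54.0]]
ring 90 200 419 131.0 [[376.0, -36.0, 112.0], [375.0, -39.0, 114.0], [375.0, -41.0, 114.0]]
post 26 50 417 2.0 [[581.0, -287.0, 28.0], [583.0, -288.0, 49.0], [580.0, -287.0, 47.0]]
post 50 90 60 0.0 [[581.0, -289.0, 71.0], [581.0, -290.0, 71.0], [582.0, -287.0, 69.0]]
```

```bash
python3 -m jog '[[[-30,25,0,0],[-75,62,0,0],[-120,100,0,0],[-165,138,0,0],[-210,175,0,0]]]' 85
python3 -m jog '[[[-45,38,10,0],[-90,75,25,0],[-130,110,40,0],[-170,145,55,0],[-205,172,70,0]]]'
python3 - <<'E'
from h import *
s=arm.read_state();print(s["clock"],s["position"].round(1) if hasattr(s["position"],"round") else s["position"],go(505.5,-52.5,300),go(505.5,-52.5,174))
E
```

```text
clock: 0.72
position: [380.0, -318.1, 403.8]
ee_rot: [-0.215, 0.977, 0.001, -0.0]
contact_force: [0.9, -0.7, 0.1]
gripper_width: 85.4
clock: 1.35
position: [494.1, -73.8, 333.6]
ee_rot: [-0.216, 0.976, 0.001, -0.0]
contact_force: [0.4, -0.5, -0.9]
gripper_width: 85.0
1.35 [494.1 -73.8 333.6] [-19.4  14.4  33.6] [-19.4  14.1 159.6]
```

```bash
python3 -m jog '[[[-10,7,15,0],[-19.4,14.3,40,0],[-19.4,14.3,70,0],[-19.4,14.3,95,0],[-19.4,14.3,95,0]]]'
python3 - <<'E'
from h import *
p,d=arm.get_image("side");q,_=arm.get_image("top")
print(go(505.5,-52.5,174))
im=np.hstack([cv2.resize(p[180:300,240:360],(400,400)),cv2.resize(q[150:290,180:320],(400,400))]);cv2.imwrite("pics/a1.png",im)
E
```

```text
clock: 1.98
position: [504.4, -53.2, 236.6]
ee_rot: [-0.215, 0.977, 0.001, -0.003]
contact_force: [0.2, 0.7, 0.4]
gripper_width: 85.3
[-0.   0.3 64.9]
```

View pics/a1.png

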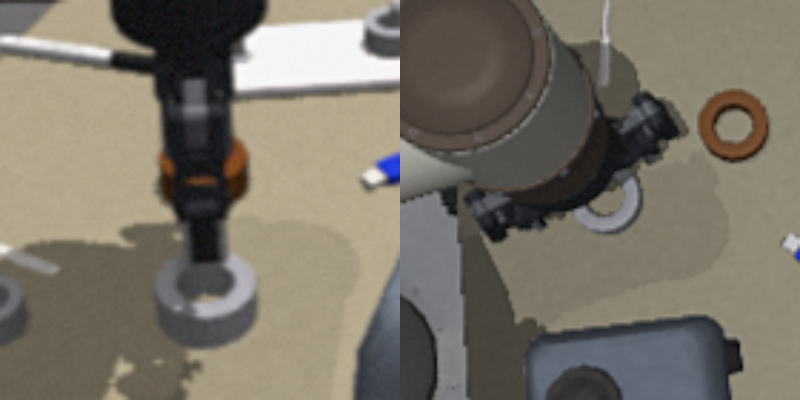

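The fingers hang over the large ring (crop centre about (205,290) in the side view, (607,200) in the top view), one on either side, with the brown ring clear. I'll go down.

```bash
python3 -m jog '[[[0,0,18,0],[0,0.3,36,0],[0,0.3,52,0],[0,0.3,62,0],[0,0.3,63,0]]]'
python3 - <<'E'
from h import *
p,d=arm.get_image("side")
print(go(505.5,-52.5,174))
cv2.imwrite("pics/a2.png",cv2.resize(p[200:300,240:370],(780,600),interpolation=cv2.INTER_CUBIC))
E
```

```text
clock: 2.7
position: [505.6, -52.7, 176.2]
ee_rot: [-0.215, 0.977, 0.001, -0.0]
contact_force: [0.2, 0.7, -1.1]
gripper_width: 84.6
[0.2 0.2 2.4]
```

View pics/a2.png

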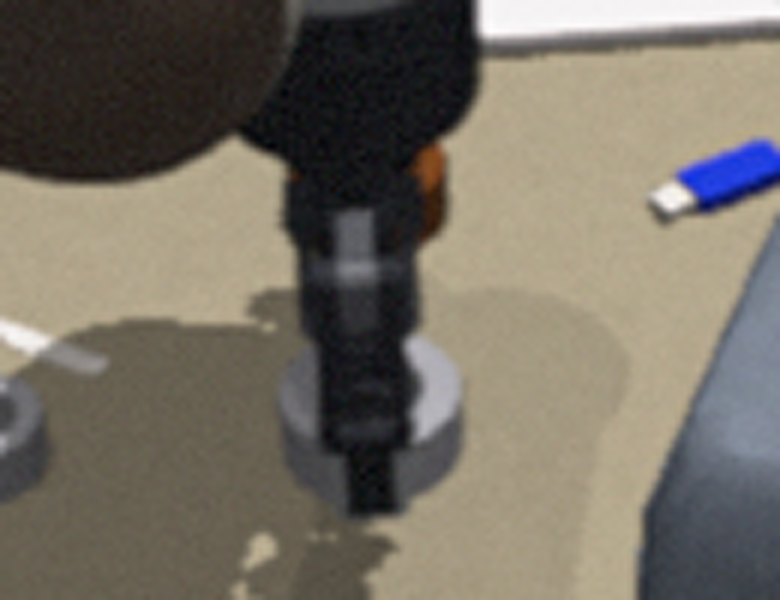

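The near finger stands in front of the ring, centred on it at crop (372,480), so I'll close.

```bash
python3 -m jog '[[[0,0,1,0],[0,0,1,0],[0,0,1,0],[0,0,1,0],[0,0,1,0]]]' 40
python3 -m jog '[[[0,0,0,0],[0,0,0,0],[0,0,-4,0],[0,0,-10,0],[0,0,-20,0]]]'
```

```text
clock: 3.38
position: [506.0, -52.5, 176.6]
ee_rot: [-0.215, 0.977, 0.001, 0.001]
contact_force: [-1.4, 1.5, 6.6]
gripper_width: 53.9
clock: 4.0
position: [505.8, -52.6, 196.9]
ee_rot: [-0.215, 0.977, 0.001, 0.0]
contact_force: [-0.5, -0.3, -2.1]
gripper_width: 54.5
```

```bash
python3 -m jog '[[[0,0,-20,0],[0,0,-45,0],[0,0,-70,0],[0,0,-90,0],[0,0,-93,0]]]'
python3 - <<'E'
from h import *
p,d=arm.get_image("side")
s=arm.read_state();print(s["contact_force"],s["gripper_width"],s["position"])
print(go(581,-289,285))
# expected image of ring centre for TCP -> ring z = tcp-165
x,y,z=s["position"];print(proj("side",[x,y,z-165]))
cv2.imwrite("pics/a3.png",cv2.resize(p[150:300,220:420],(800,600),interpolation=cv2.INTER_CUBIC))
E
```

```text
clock: 4.62
position: [506.0, -52.7, 291.8]
ee_rot: [-0.216, 0.976, 0.001, 0.002]
contact_force: [-1.0, 0.4, -2.2]
gripper_width: 53.9
[-0.11955751 -0.5374901  -2.68928054] 53.84527716453175 [505.75781722 -52.73968379 291.0296185 ]
[  31.2 -246.     5.6]
[297.61410855 217.89505859]
```

View pics/a3.png

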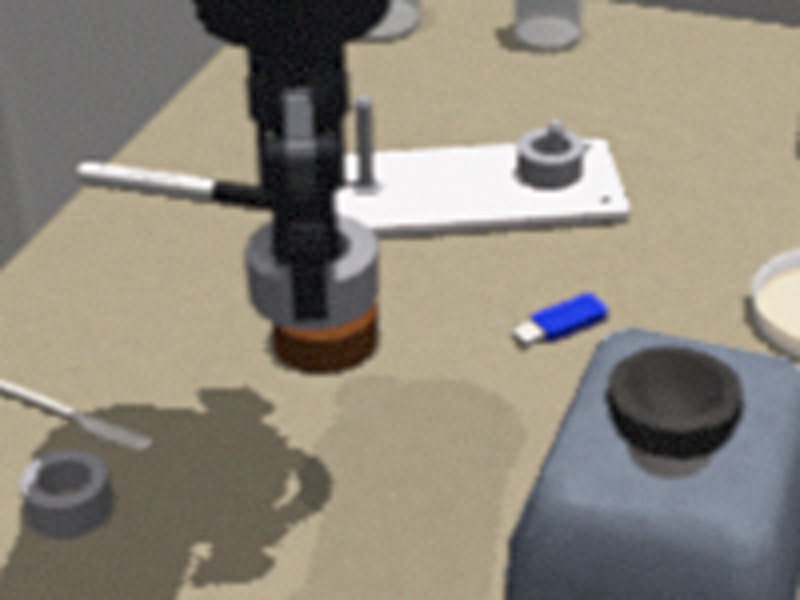

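The ring is held level, with its centre at about pixel (298,218); predicted was (297.6,217.9). Next I carry it to the post.

```bash
python3 -m jog '[[[4,-30,0,0],[12,-85,0,0],[20,-150,0,0],[27,-205,0,0],[30,-235,0,0]]]'
python3 -m jog '[[[0.5,-6,0,0],[1,-10,0,0],[1,-11,0,0],[1,-11,0,0],[1,-11,0,0]]]'
python3 - <<'E'
from h import *
p,d=arm.get_image("side");q,_=arm.get_image("top")
s=arm.read_state();print(s["contact_force"],s["gripper_width"],s["position"])
print(go(581,-289,285))
x,y,z=s["position"];print(proj("side",[x,y,z-165]),proj("top",[x,y,z-165]))
cv2.imwrite("pics/a4.png",np.hstack([cv2.resize(p[120:220,260:360],(400,400),interpolation=cv2.INTER_CUBIC),cv2.resize(q[110:260,290:440],(400,400),interpolation=cv2.INTER_CUBIC)]))
E
```

```text
clock: 5.3
position: [577.4, -281.3, 288.6]
ee_rot: [-0.214, 0.977, 0.002, 0.0]
contact_force: [0.4, 0.3, -2.3]
gripper_width: 54.4
clock: 5.92
position: [581.1, -290.9, 288.9]
ee_rot: [-0.215, 0.977, 0.002, 0.0]
contact_force: [0.2, -0.9, -1.4]
gripper_width: 54.1
[-0.15842752  0.21760357 -2.3944517 ] 53.82081561675296 [ 581.09565443 -291.21538801  288.8269052 ]
[-0.8  2.   3.8]
[309.20305578 152.63595629] [356.28376518 160.74141703]
```

View pics/a4.png

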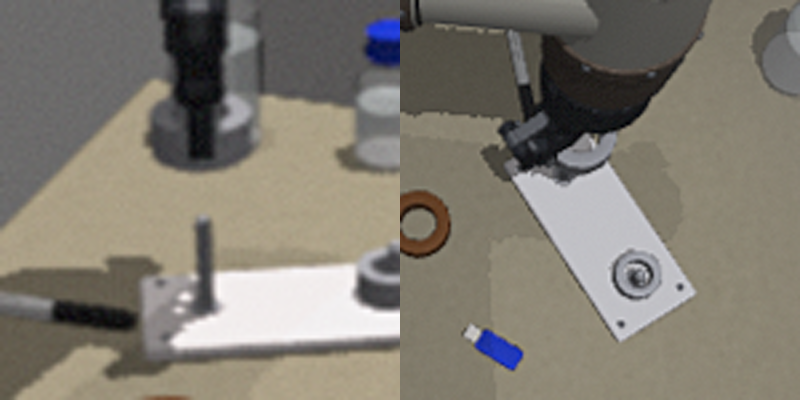

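The ring hangs over the post: its centre is about column 310.5 in the side view and the post tip is at 310.2. It needs a 2 mm correction as it lowers.

```bash
python3 -m jog '[[[-0.6,2,5,0],[-0.6,2,18,0],[-0.6,2,34,0],[-0.6,2,50,0],[-0.6,2,60,0]]]'
python3 - <<'E'
from h import *
p,d=arm.get_image("side");q,_=arm.get_image("top")
print(go(581,-289,189))
cv2.imwrite("pics/a5.png",np.hstack([cv2.resize(p[130:230,260:360],(400,400),interpolation=cv2.INTER_CUBIC),cv2.resize(q[110:260,290:440],(400,400),interpolation=cv2.INTER_CUBIC)]))
E
```

```text
clock: 6.65
position: [580.5, -288.9, 226.8]
ee_rot: [-0.214, 0.977, 0.002, -0.001]
contact_force: [-0.5, 0.9, -1.8]
gripper_width: 54.0
[-0.6 -0.6 37.8]
```

View pics/a5.png

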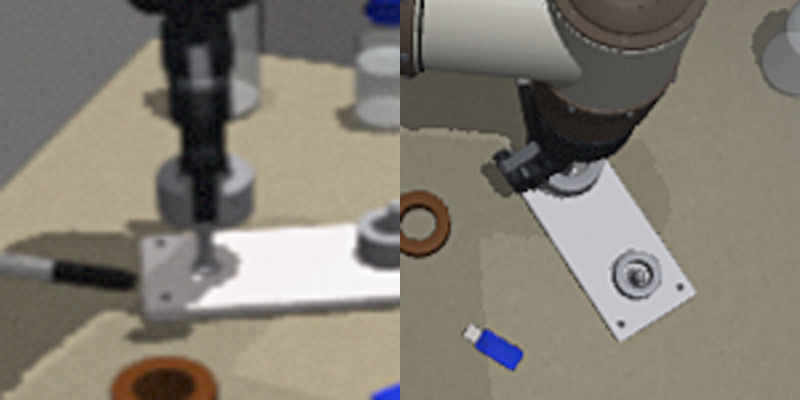

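The ring is over the tip: the post shows below it at crop (205,250) in the side view and inside the hole in the top view, with no contact force. I'll lower it to the base.

```bash
python3 -m jog '[[[0,0,10,0],[0,0,20,0],[0,0,30,0],[0,0,35,0],[0,0,36.5,0]]]'
python3 -m jog '[[[0,0,0.5,0],[0,0,1,0],[0,0,1,0],[0,0,1,0],[0,0,1,0]]]'
```

```text
clock: 7.38
position: [580.2, -288.7, 189.8]
ee_rot: [-0.214, 0.977, 0.002, -0.001]
contact_force: [0.5, 0.9, -2.1]
gripper_width: 54.0
clock: 8.0
position: [580.2, -288.8, 189.0]
ee_rot: [-0.214, 0.977, 0.002, -0.001]
contact_force: [-0.4, -0.0, -2.1]
gripper_width: 53.7
```

```bash
python3 -m jog '[[[0,0,0.5,0],[0,0,1,0],[0,0,1.5,0],[0,0,1.5,0],[0,0,1.5,0]]]'
python3 -m jog '[[[0,0,0,0],[0,0,0,0],[0,0,0,0],[0,0,0,0],[0,0,0,0]]]' 85
python3 -m jog '[[[0,0,0,0],[0,0,-6,0],[0,0,-20,0],[0,0,-40,0],[0,0,-60,0]]]'
python3 -m jog '[[[0,0,-20,0],[0,0,-50,0],[0,0,-80,0],[0,0,-105,0],[0,0,-110,0]]]'
python3 - <<'E'
from h import *
p,d=arm.get_image("side");q,_=arm.get_image("top")
cv2.imwrite("pics/a6f.png",q);cv2.imwrite("pics/a6s.png",p)
cv2.imwrite("pics/a6.png",np.hstack([cv2.resize(p[170:290,210:410],(800,480),interpolation=cv2.INTER_CUBIC)]))
c=arm.camera_params("side")
print(proj("side",[581,-289,24]),proj("side",[581,-289,36]),proj("side",[614.5,-6.2,10]))
E
```

```text
clock: 8.62
position: [580.2, -288.7, 188.7]
ee_rot: [-0.214, 0.977, 0.002, -0.001]
contact_force: [-2.7, 1.6, 5.8]
gripper_width: 53.9
clock: 9.25
position: [580.2, -288.7, 188.6]
ee_rot: [-0.214, 0.977, 0.002, -0.001]
contact_force: [-0.4, -0.4, 0.4]
gripper_width: 85.3
clock: 9.88
position: [580.6, -289.0, 250.4]
ee_rot: [-0.215, 0.977, 0.002, -0.001]
contact_force: [0.3, -0.1, -0.9]
gripper_width: 85.1
clock: 10.5
position: [580.9, -289.4, 363.8]
ee_rot: [-0.215, 0.977, 0.0, 0.002]
contact_force: [0.4, 0.3, -0.8]
gripper_width: 85.2
[310.42920851 192.18448793] [310.25053381 187.7221657 ] [235.81042226 272.85175238]
```

View pics/a6.png

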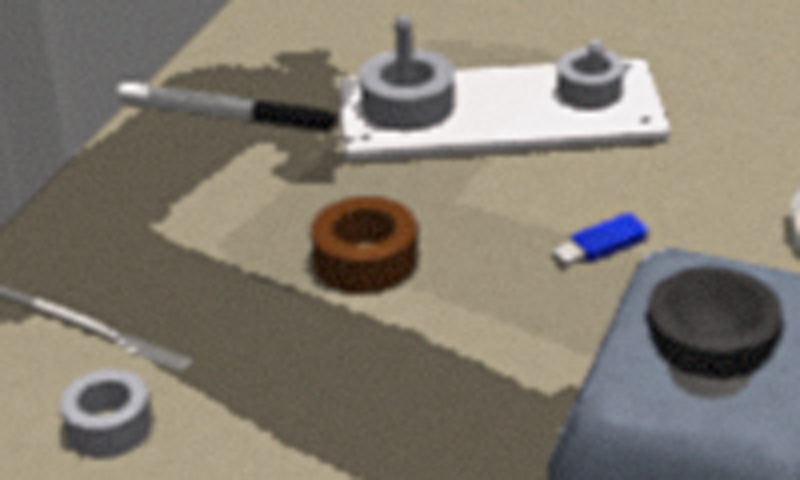

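The ring sits flat round the post, its centre at about (311.5,192) where (310.4,192.2) was predicted for a seated ring. The small ring is at (236,273), unchanged, and the gripper is clear.

```bash
python3 - <<'E'
from bench import arm
print(arm.job_done())
E
```

```text
the job is handed in; nothing more can be done
None
```

The large steel ring is on the tall post and seated flat on the stand's base. I handed the job in about 10.6 s into the 32 s allowed; no verdict was reported.

- **Placing:** I gripped the ring across its outside and carried it over the post. I lowered it until the base pushed back with about 6 N, then opened the gripper and raised it about 175 mm.
- **Last check:** After release, the side view shows the ring's centre at about pixel (311.5, 192). A ring seated on the post should appear at (310.4, 192.2), so the two agree to about 3 mm.
- **Small ring:** It still appears at about (236, 273), where it was at the start.
- **Gripper:** It was clear of everything, with forces under 1 N.
- **Failed or disagreeing checks:** None failed. The gripper read about 54 mm on the 56 mm ring. I judged the final seating from the side view only; I saved a last top view but did not look at it.

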